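# Book a carton of bolts into stock at the bench scanner

## Task

Slide the cardboard carton along the bench, without lifting or tipping it, until it stands square inside the white outline in front of the yellow bench scanner; then squeeze the scanner's orange trigger fully, hold it for about half a second and let it spring back. Then slide the carton on until it lies wholly on the green mat. Never pull the trigger while the carton is out of the white outline, and leave the jar, the blue bin and the wrench where they are.

Things in the scene. Friction and masses are not known exactly. Their poses are not given: they have to be found in the camera images.
- scanner: Yellow-black pistol scanner fixed lying on its side, with the white tape outline before its nose. Origin: centre of the outline, on the bench; x points from outline to scanner (away from robot, within 0.15 rad), z up. In mm: head x 109 to 262, y -37 to 37, top z 85; black grip juts level from the head: x 195 to 227, y -30 to -140, z 37 to 73, free above and below.
- scan_spot (a point): Centre of the white tape outline (inner 150 mm in x by 110 mm in y, flat on the bench), same point and axes as the scanner's origin. The carton fits in with 10 mm to spare all round.
- grip_back (a point): Middle of the back face of the grip (the face away from the trigger), 55 mm above the bench, axes as the scanner's.
- trigger_pad (a point): Point on the front face of the orange trigger blade, 49 mm from its hinge, 55 mm above the bench; moves with it. Blade 64 mm long, 22 mm tall (z 44 to 66), 10 mm thick, hinged on an upright axis beside the head; at rest it leans 0.30 rad off the grip. Trigger and grip together are 57 mm wide here at rest, 43 mm when squeezed.
- trigger (a joint): Trigger angle in rad: 0 at rest, 0.28 fully squeezed to its stop (towards the grip, scanner +x). A spring returns it; about 8 N at the pad holds it fully squeezed.
- carton: Closed cardboard carton of bolts, 130 (x) by 90 (y) by 70 mm tall, 0.35 to 0.7 kg; white barcode labels on its small ends (x faces), blue bands on its long sides. Origin: centre of its underside. It starts on the bench to one side (+y or -y) of the white outline, its x axis within 0.3 rad of the scanner's.
- mat: Thin green sheet flat on the bench on the other side of the white outline, 200 (x) by 160 (y) mm, nothing to bump against. Origin: its centre.
- corner_a (a point): Corner of the carton's underside at x = 65, y = 45 mm in the carton's frame.
- corner_b (a point): Corner of the carton's underside at x = -65, y = 45 mm in the carton's frame.
- corner_c (a point): Corner of the carton's underside at x = -65, y = -45 mm in the carton's frame.
- corner_d (a point): Corner of the carton's underside at x = 65, y = -45 mm in the carton's frame.
- jar: Bystander: closed jar with a steel cap, 66 mm across, 100 mm tall. Origin: centre of its underside.
- parts_bin: Bystander: blue open bin, 100 by 90 by 50 mm. Origin: centre of its underside.
- wrench: Bystander: steel wrench, 180 mm long, lying flat beside the scanner. Origin: its middle, on the bench.
Mind the look-alikes: they are no part of the job. Leave any red look-alike of the carton alone.

How it is judged:
On the way, in this order (a step that is already met when the one before it is completed fails the run):
1. the carton stands still and square inside the white outline (centre within 25 mm, within 0.2 rad) (horizontal distance between carton and scan_spot below 0.025 m and angle between the x axis of carton and the x axis of scanner, either way round below 0.2 rad and linear speed of carton below 0.02 m/s), for 0.2 s.
2. the trigger is squeezed (past 0.22 rad) with the carton in the outline, for 0.25 s (horizontal distance between carton and scan_spot below 0.025 m and angle between the x axis of carton and the x axis of scanner, either way round below 0.2 rad and value of joint trigger above 0.22 rad), for 0.25 s.
3. the trigger is let go and springs back (below 0.05 rad) with the carton still in the outline (horizontal distance between carton and scan_spot below 0.025 m and angle between the x axis of carton and the x axis of scanner, either way round below 0.2 rad and value of joint trigger below 0.05 rad), for 0.1 s.
At the end, for the whole second after the job is handed in: The carton lies flat and still with all four corners of its underside on the green mat (3 mm over its edge allowed), and the trigger is back at rest (below 0.05 rad) (x of corner_a in the frame of mat between -0.103 and 0.103 m and y of corner_a in the frame of mat between -0.083 and 0.083 m and x of corner_b in the frame of mat between -0.103 and 0.103 m and y of corner_b in the frame of mat between -0.083 and 0.083 m and x of corner_c in the frame of mat between -0.103 and 0.103 m and y of corner_c in the frame of mat between -0.083 and 0.083 m and x of corner_d in the frame of mat between -0.103 and 0.103 m and y of corner_d in the frame of mat between -0.083 and 0.083 m and angle between carton's own z axis and vertical below 0.08 rad and height (world z) of carton below 0.008 m and linear speed of carton below 0.02 m/s and value of joint trigger below 0.05 rad); the robot touches nothing.
It fails at once if the trigger is pulled (past 0.12 rad) while the carton is out of the outline (centre more than 35 mm off) (value of joint trigger above 0.12 rad and horizontal distance between carton and scan_spot above 0.035 m).
It fails at once if the carton is lifted (over 20 mm) or tipped (over 0.3 rad) (height (world z) of carton above 0.02 m or angle between carton's own z axis and vertical above 0.3 rad).
It fails at once if the jar, bin or wrench is moved by more than 30 mm (distance of any of jar, parts_bin, wrench from where it was at the start of the episode above 0.03 m).
It also fails if it takes over 64 s, if anything falls off the work surface, if the arm or the gripper's body presses on something with over 40 N, if the wrist force passes 120 N, or if a joint passes its speed limit or range.

## Robot

A 7-joint arm with a two-finger parallel gripper is mounted at the origin on the work surface. World frame = base frame: x ahead of the robot, y to its left, z up, the work surface at z = 0. Lengths are in m, angles in rad, forces in N, time in s.
With the tool pointing down it reaches from about 0.4 to 0.9 m from the base axis. Payload 5.5 kg.
Tool frame: the origin (TCP) lies midway between the tips of the shut fingers; the grasp point (between the pads) lies arm.hold_point_z behind it (arm.hold_point_z is the distance from the TCP to the grasp point, in m); z points along the fingers, y is the line along which they close (so a half turn about z gives the same grasp; the last joint's range is limited). The gripper opens to 85 mm and grips with 20 to 120 N. Pads are 22 mm wide; open, the fingers measure 114 mm over their backs; the gripper's body (76 mm by 85 mm) begins 54 mm behind the grasp point. The pads swing forward as they close: fully open they stand 13 mm farther back than shut.
Start: joints at [1.466, 0.501, -0.427, 1.55, 0.221, 1.138, -0.21], TCP at [0.234, -0.607, 0.231] pointing down, gripper open.
Joint ranges: [-2.88, 2.88], [-0.31, 2.03], [-1.54, 1.56], [0.2, 2.42], [-1.41, 4.55], [0.19, 2.02], [-2.57, 2.57]. Speed limits (rad/s): [2.57, 2.57, 3.14, 3.14, 3.14, 3.14, 3.14].

## Interface

Orientations are given as a unit quaternion [w, x, y, z].
In Python, from cell import arm, jaws, viewer, finder gives the robot as it stands. Calls block until the motion is done:
- arm.movep(position, orientation): joint-space move of the TCP to a pose.
- arm.line_to(position, frame=None, velocity=0.15, until_force=None): straight line of the TCP; frame=None keeps the orientation; velocity is the mean speed in m/s. With until_force (N) it stops when the force on the tool has changed by that much, and returns True; else False.
- arm.set_joints(angles): joint-space move.
- jaws.move_gripper(opening): finger opening in m; the grip force is fixed at half the most; returns when the fingers have stopped.
- arm.dwell(seconds).
- arm.ik(position, orientation): joint angles nearest the present ones, or None.
- arm.sense(): the state.
- viewer.capture(name): name is "scene" or "top"; returns a dict with "image" (400x640x3 uint8, red, green, blue), "mtx" (3x3 intrinsics, pixels), "R" (3x3) and "t" (3): a world point X has camera coordinates R X + t. Camera axes: x right, y down, z forward; pixel columns grow to the right and rows downward; lengths in m; the calibration is good to about 2 mm. A picture is of the moment at which its call begins. There is no depth.
A pose or a line that the arm cannot do raises arm.PlanningError and nothing moves.
- arm.job_done(): hands the job in; it is judged then, once.
Trained networks look in the newest picture that a camera, given by its name, has taken for a name from the list of things; names that differ only in an ending like _2 or _b are one class to them, and where a whole thing is asked for, a point or a joint stands for the part that bears it (a point fixed in the world has none). Each returns a list of dicts, best first, with "p" (0 to 1); they miss things now and then, are a little off and sometimes report something else, mostly with a low value. They report only what shows in the picture. A call takes as long as a camera call. They do not tell look-alikes from the thing itself.
- finder.search_frame(camera, query): "bbox" ([left, top, width, height] in pixels, round what is visible of it).
- finder.regions_of(camera, query): "region" (400x640 bool, what is visible of it) and "bbox" ([left, top, width, height] in pixels, round what is visible of it).
The state is a dict: "clock": time; "q": joint angles; "dq": joint speeds; "joint_torque": joint torques, N m; "tool_pos": TCP position; "eef_rot": TCP orientation; "ft_force": force on the tool from outside, world axes, zero at the start; "torque": the same for the moment, N m; "gripper_width": finger opening in m; "gripper_force": force on a finger pad.
Only numpy, scipy, OpenCV 4.12 (cv2) and the standard library are available. Lean on these libraries where they do the work, as an engineer would, in place of code of your own. Each camera call takes 0.05 s, during which the arm holds its last target. There are 200 camera calls.

## Working session

There is one attempt and no reset: what is moved stays moved. The work goes in short steps, each a Python script; the robot and the scene stay as the last script left them, time stands still between calls to the robot, and variables do not carry over. Pictures are saved under pics/ and viewed, at most 10 in all, crops included, and the job is handed in when it is done.

```bash
mkdir -p pics; ls; python3 - <<'E'
from cell import arm, jaws, viewer, finder
import cv2
for n in ("scene","top"):
    c=viewer.capture(n); cv2.imwrite(f"pics/{n}0.png",c["image"][:,:,::-1])
    print(n,c["mtx"].tolist(),c["R"].round(4).tolist(),c["t"].round(4).tolist())
    for q in ("carton","mat","scanner","trigger","jar","parts_bin","wrench"):
        print(q,[(round(d["p"],2),[int(v) for v in d["bbox"]]) for d in finder.search_frame(n,q)])
print(arm.hold_point_z, arm.sense())
E
```

```text
pics
scene [[382.74446468400197, 0.0, 318.37619644810917], [0.0, 382.74446468400197, 202.94784341673696], [0.0, 0.0, 1.0]] [[-0.8672, 0.4979, 0.0086], [0.4185, 0.7381, -0.5293], [-0.2699, -0.4554, -0.8484]] [0.5234, -0.1661, 1.0119]
carton [(0.89, [241, 77, 60, 53]), (0.75, [298, 112, 64, 61])]
mat [(0.57, [359, 286, 128, 111]), (0.29, [302, 115, 60, 61])]
scanner [(0.97, [269, 194, 162, 102])]
trigger [(0.67, [296, 202, 10, 26])]
jar [(0.71, [299, 113, 64, 62]), (0.58, [323, 362, 41, 37])]
parts_bin [(0.55, [213, 151, 56, 55])]
wrench [(0.78, [267, 296, 82, 45])]
top [[371.1383064246893, 0.0, 319.89103007338076], [0.0, 371.1383064246893, 197.655812837518], [0.0, 0.0, 1.0]] [[-0.0045, -1.0, -0.0053], [-0.9794, 0.0055, -0.2019], [0.2019, 0.0043, -0.9794]] [-0.0337, 0.5738, 0.8192]
carton [(0.93, [365, 218, 46, 60]), (0.6, [435, 193, 77, 60])]
mat [(0.69, [153, 175, 78, 85])]
scanner [(0.98, [258, 137, 100, 150])]
trigger [(0.42, [309, 169, 28, 16])]
jar [(0.94, [175, 124, 38, 36]), (0.31, [366, 220, 51, 57]), (0.23, [156, 176, 76, 84])]
parts_bin [(0.58, [374, 131, 47, 54])]
wrench [(0.76, [242, 121, 26, 66]), (0.24, [260, 140, 97, 147])]
0.0187 {'clock': 0.8, 'q': array([ 1.46619817,  0.50086527, -0.42701572,  1.55040447,  0.22083857,
        1.13830291, -0.2103154 ]), 'dq': array([-2.63001656e-05, -6.35018657e-04,  8.49405932e-05,  9.84005057e-04,
        1.82696608e-03, -7.98547469e-04, -2.20151195e-04]), 'joint_torque': array([ 1.34239276e-04, -5.69291890e+01, -5.80997273e+00, -2.81319129e+01,
        1.26192303e-02,  1.78693870e-03,  8.83945802e-06]), 'tool_pos': array([ 0.23374756, -0.60651933,  0.23133099]), 'eef_rot': array([2.55901566e-05, 9.83134098e-01, 1.82886152e-01, 4.08335587e-06]), 'ft_force': array([0.06736619, 0.27524866, 0.46107424]), 'torque': array([-0.00682308, -0.00798857, -0.01225786]), 'gripper_force': 0.0, 'gripper_width': 0.085525366795348}
```

View pics/top0.png

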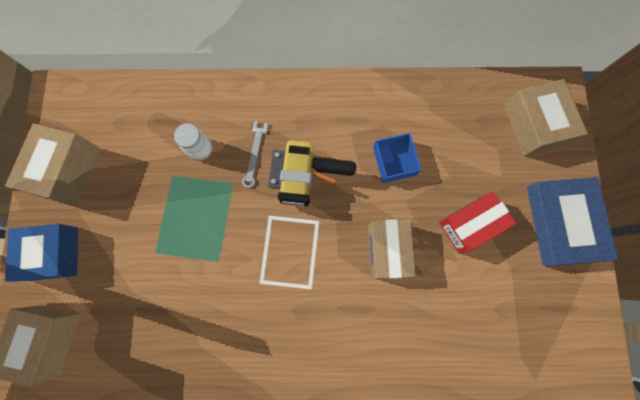

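View pics/scene0.png

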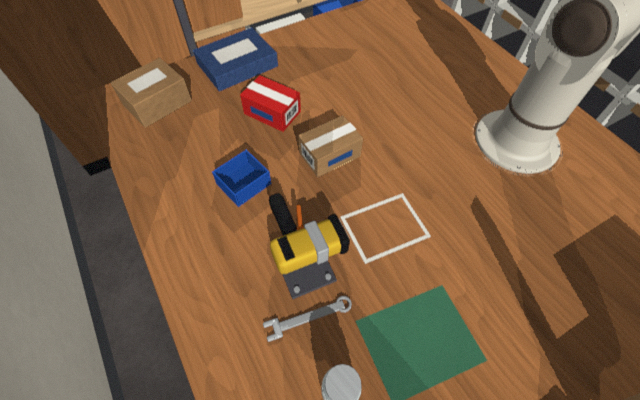

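The top view shows the carton at (392,248) on the -y side, the outline at (290,252) and the mat at (195,218). The red look-alike is at (478,222), and the grip and orange trigger are around (335,172). Next I'll fit the poses.

```bash
cat > h.py <<'E'
from cell import arm, jaws, viewer, finder
import numpy as np, cv2
from scipy.optimize import minimize
def proj(c,P):
    X=np.atleast_2d(P)@c["R"].T+c["t"]; u=X@c["mtx"].T; return u[:,:2]/u[:,2:]
def pix2w(c,uv,z=0.):
    d=np.c_[np.atleast_2d(uv),np.ones(len(np.atleast_2d(uv)))]@np.linalg.inv(c["mtx"]).T@c["R"]
    o=-c["R"].T@c["t"]; return (o+d*((z-o[2])/d[:,2])[:,None])[:,:2]
def T(p,P):   # local points -> world, p=(x,y,yaw)
    P=np.atleast_2d(np.asarray(P,float)); s,k=np.sin(p[2]),np.cos(p[2])
    return np.c_[p[0]+k*P[:,0]-s*P[:,1],p[1]+s*P[:,0]+k*P[:,1],P[:,2]]
def box(L,W,H): return np.array([[a*L/2,b*W/2,z] for a in(-1,1) for b in(-1,1) for z in(0,H)])
S=8
def iou(c,m,p,B):
    h=cv2.convexHull(np.round(proj(c,T(p,B))*16).astype(np.int32))
    r=np.zeros(m.shape,np.uint8); cv2.fillPoly(r,[h],1,shift=4)
    return (r&m).sum()/max(1,(r|m).sum())
def fit(cms,B,p0):
    f=lambda p:-sum(iou(c,m,p,B) for c,m in cms)/len(cms)
    best=None
    for d in(-.25,0,.25):
        r=minimize(f,np.array(p0)+[0,0,d],method="Nelder-Mead",options=dict(initial_simplex=np.array(p0)+[0,0,d]+np.array([[0,0,0],[.02,0,0],[0,.02,0],[0,0,.15]]),xatol=2e-4,fatol=1e-4))
        if best is None or r.fun<best.fun: best=r
    return best.x,-best.fun
CB=box(.13,.09,.07)
def carton(p0,cams=("top","scene")):
    cms=[]
    for n in cams:
        c=viewer.capture(n); u=proj(c,T(p0,[[0,0,.035]]))[0]
        for d in finder.regions_of(n,"carton"):
            b=d["bbox"]
            if abs(b[0]+b[2]/2-u[0])<25 and abs(b[1]+b[3]/2-u[1])<25: cms.append((c,d["region"].astype(np.uint8)));break
    return fit(cms,CB,p0)+(len(cms),)
def quat(a):  # tool down, tool y axis along world direction a (rad)
    b=a-np.pi/2   # tool x dir for down: x=(sin a,-cos a)?; y=(cos a,sin a), z=down
    from scipy.spatial.transform import Rotation as R
    y=np.array([np.cos(a),np.sin(a),0]);z=np.array([0,0,-1.]);x=np.cross(y,z)
    q=R.from_matrix(np.c_[x,y,z]).as_quat(); return np.r_[q[3],q[:3]]
E
python3 - <<'E'
from h import *
c={n:viewer.capture(n) for n in("top","scene")}
for n in c:
    im=c[n]["image"]; hsv=cv2.cvtColor(im,cv2.COLOR_RGB2HSV)
    g=cv2.inRange(hsv,(60,60,20),(95,255,200)); 
    cs=sorted(cv2.findContours(g,0,2)[0],key=cv2.contourArea)[-1]; m=np.zeros(g.shape,np.uint8); cv2.drawContours(m,[cs],-1,1,-1)
    mu=cv2.moments(cs); print(n,"mat",fit([(c[n],m)],box(.2,.16,0),[*pix2w(c[n],[mu["m10"]/mu["m00"],mu["m01"]/mu["m00"]])[0],0]))
    w=cv2.inRange(hsv,(0,0,150),(180,60,255))
    x0,y0,x1,y1=(255,210,325,295) if n=="top" else (335,188,436,268)
    q=np.zeros_like(w); q[y0:y1,x0:x1]=w[y0:y1,x0:x1]
    cs=[k for k in cv2.findContours(q,0,2)[0]]; cs=max(cs,key=lambda k:cv2.boundingRect(k)[2]*cv2.boundingRect(k)[3])
    h=np.zeros_like(w); cv2.fillPoly(h,[cv2.convexHull(cs)],1); inner=h.copy(); ys,xs=np.nonzero(h)
    # outer size unknown: report via minAreaRect in world, mm
    pw=pix2w(c[n],cv2.convexHull(cs)[:,0,:].astype(float)); r=cv2.minAreaRect((pw*1000).astype(np.float32)); print("outline",r)
cp=carton([*pix2w(c["top"],[392,248],.07)[0],0]); print("carton",cp)
print("grip/blade px->world z55:",pix2w(c["top"],[[313,173],[336,182],[355,168],[311,165]],.06))
E
```

```text
top mat (array([ 0.53706669,  0.27738902, -0.15448159]), np.float64(0.9403999223451757))
outline ((451.69317626953125, 39.1947021484375), (128.5483856201172, 167.66197204589844), 83.61563110351562)
scene mat (array([ 0.5392986 ,  0.27944093, -0.1255353 ]), np.float64(0.9665700913750835))
outline ((452.78594970703125, 40.05520248413086), (126.96441650390625, 166.48678588867188), 83.54061126708984)
carton (array([ 0.45466095, -0.20206378,  0.06435663]), np.float64(0.9525877256438142), 2)
grip/blade px->world z55: [[ 0.63368312 -0.02041064]
 [ 0.61117812 -0.07515187]
 [ 0.64549907 -0.12117372]
 [ 0.65362343 -0.01561621]]
```

```bash
cat >> h.py <<'E'
SC=np.array([.4522,.0396,-.112]); MAT=np.array([.5382,.2784,-.14])
def pick(P,a):
    q=arm.sense()["q"]; o=[]
    for s in(a,a+np.pi):
        k=arm.ik(P,quat(s))
        if k is not None: o.append((np.abs(np.array(k)-q).max(),s,np.round(k,2)))
    o.sort(key=lambda t:t[0]); print("ik",[(round(t[0],2),round(t[1],2),t[2].tolist()) for t in o]); return o[0][1]
def at(p,x,y,z): return T(p,[[x,y,z]])[0]
E
python3 - <<'E'
from h import *
c0=np.array([.4547,-.2021,.0644])
P=at(c0,0,-.063,.17); a=pick(P,c0[2]); off=a-c0[2]
g=np.array([*SC[:2],SC[2]])
print(pick(at(g,0,-.056,.01),g[2]+off), pick(at(SC,.2,-.082,.15),SC[2]))
arm.movep(P,quat(a)); 
print(arm.line_to(at(c0,0,-.063,.01),velocity=.12,until_force=8))
print(arm.sense()["tool_pos"],arm.sense()["clock"])
# push, leaving 20 mm to go
d=g-c0; m=c0+d*.92
print(arm.line_to(at(m,0,-.056,.01),frame=quat(m[2]+off),velocity=.07,until_force=30))
s=arm.sense(); print(s["tool_pos"],s["ft_force"],s["clock"],off)
print(carton(m)); c=viewer.capture("top"); cv2.imwrite("pics/top1.png",c["image"][:,:,::-1])
E
```

```text
ik [(np.float64(0.41), np.float64(0.06), [1.14, 0.45, -0.84, 1.9, 0.41, 0.97, 0.18]), (np.float64(1.85), np.float64(3.21), [-0.38, 0.58, 1.14, 1.95, -0.62, 1.02, -2.04])]
ik [(np.float64(0.93), np.float64(-0.11), [0.54, 0.59, -0.67, 2.18, 0.68, 0.58, -0.74]), (np.float64(2.31), np.float64(3.03), [-0.66, 0.64, 0.77, 2.21, -0.82, 0.6, -2.52])]
ik [(np.float64(0.75), np.float64(-0.11), [0.71, 0.76, -0.99, 1.62, 0.69, 1.14, -0.56]), (np.float64(2.23), np.float64(3.03), [-0.73, 1.02, 1.35, 1.67, -1.03, 1.33, -2.44])]
-0.112 -0.112
False
[ 0.45933789 -0.26531707  0.01071539] 4.1083
False
[ 0.44682535 -0.03550924  0.00993957] [ 0.45906756 -2.99258801 -0.06341685] 7.5417 0.0
(array([ 0.45187042,  0.02368995, -0.09328816]), np.float64(0.6132269637462235), 2)
```

```bash
python3 - <<'E'
from h import *
arm.line_to(at(SC,0,-.059,.01),frame=quat(SC[2]),velocity=.05)
arm.line_to(at(SC,0,-.07,.01),velocity=.1)
arm.line_to(at(SC,0,-.10,.13),velocity=.25)
P=at(SC,.2,-.082,.15); arm.movep(P,quat(SC[2]))
print(arm.sense()["clock"])
for cams in(("top",),("scene",),("top","scene")):print(carton(SC,cams))
for n in("top","scene"):
    c=viewer.capture(n); im=c["image"][:,:,::-1].copy()
    x,y=proj(c,[[.53,-.0,.03]])[0].astype(int); cv2.imwrite(f"pics/{n}2.png",cv2.resize(im[max(0,y-100):y+100,x-130:x+130],None,fx=2.5,fy=2.5))
E
```

```text
10.0
(array([ 0.45136566,  0.04091193, -0.09594066]), np.float64(0.9570780024762691), 1)
(array([ 0.45111066,  0.04078629, -0.09210901]), np.float64(0.9705794947994056), 1)
(array([ 0.45140059,  0.040832  , -0.1152708 ]), np.float64(0.954969613843493), 2)
```

```bash
cd pics; python3 -c "
import cv2,numpy as np
a,b=[cv2.imread(f) for f in('top2.png','scene2.png')]
k=0.6
print(a.shape,b.shape);cv2.imwrite('both2.png',np.vstack([cv2.resize(a,(500,int(a.shape[0]*500/a.shape[1])))[:300],cv2.resize(b,(500,int(b.shape[0]*500/b.shape[1])))[:300]][:2]))"
```

```text
(500, 650, 3) (500, 650, 3)
```

View pics/scene2.png

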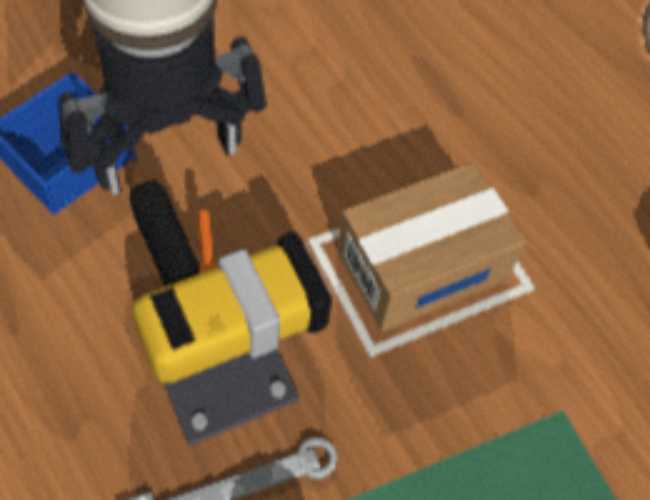

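View pics/top2.png

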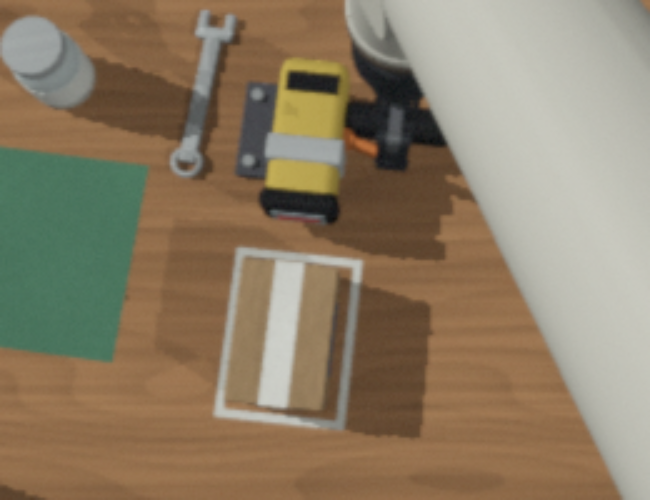

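The carton sits square in the outline, within about 2 mm, and the gripper is above the grip and trigger. Now I'll squeeze.

```bash
python3 - <<'E'
from h import *
r=arm.line_to(at(SC,.2,-.082,.032),velocity=.08,until_force=6)
s=arm.sense(); print(r,s["tool_pos"],s["ft_force"])
if not r:
    r=arm.line_to(at(SC,.2045,-.082,.032),velocity=.03,until_force=6)
    w=jaws.move_gripper(.04); arm.dwell(.6); s=arm.sense()
    print(r,s["gripper_width"],s["gripper_force"],s["ft_force"],s["clock"])
    c=viewer.capture("scene"); cv2.imwrite("pics/sq.png",cv2.resize(c["image"][150:300,220:420,::-1],None,fx=3,fy=3))
E
```

```text
False [ 0.64225231 -0.06424447  0.03260754] [-0.43697804  0.49495215  0.49450599]
False 0.04125185781084795 60.68329453468323 [ 5.39439169 -1.34406535  2.03323121] 13.5167
```

View pics/sq.png

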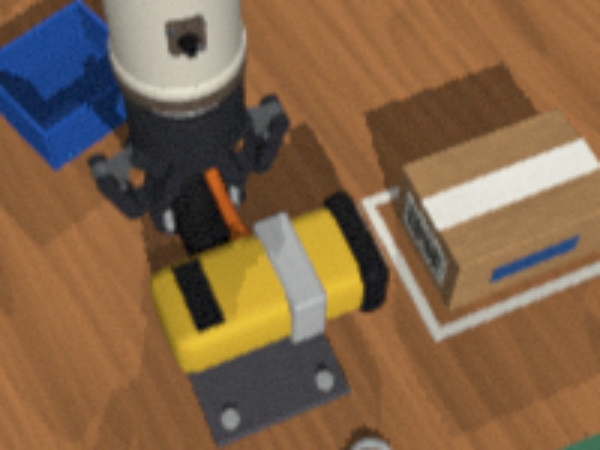

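```bash
python3 - <<'E'
from h import *
jaws.move_gripper(.085); arm.line_to(at(SC,.200,-.082,.032),velocity=.05); arm.dwell(.3)
print(arm.sense()["ft_force"],arm.sense()["gripper_width"])
arm.line_to(at(SC,.2,-.082,.15),velocity=.15)
arm.movep(at(SC,0,-.12,.15),quat(SC[2]))
print(arm.sense()["clock"],carton(SC))
c=viewer.capture("scene"); cv2.imwrite("pics/rel.png",cv2.resize(c["image"][150:300,220:440,::-1],None,fx=3,fy=3))
E
```

```text
[ 0.17568571 -0.55938817  0.20817607] 0.08492896759927922
16.3833 (array([ 0.45179743,  0.0416741 , -0.09113574]), np.float64(0.9507383651910936), 2)
```

View pics/rel.png

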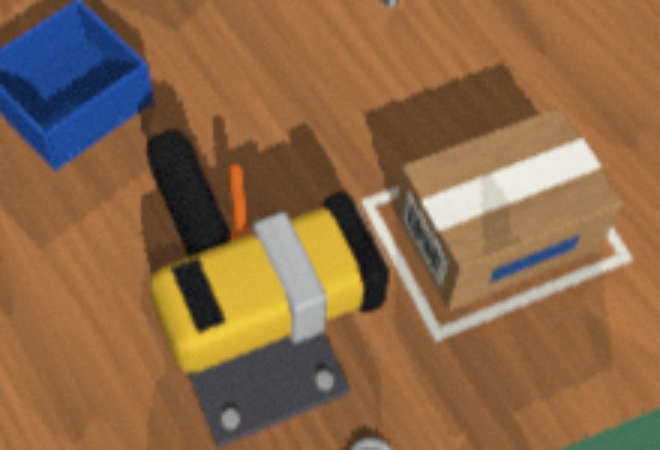

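The trigger closed flush on the grip and has sprung back, with the carton still in the outline. Next is the push to the mat.

```bash
python3 - <<'E'
from h import *
c0=np.array([.4518,.0415,-.1]); g=np.array([*at(MAT,-.012,0,0)[:2],-.19])
print(arm.line_to(at(c0,0,-.066,.10),frame=quat(c0[2]),velocity=.2))
print(arm.line_to(at(c0,0,-.066,.01),velocity=.12,until_force=8))
arm.line_to(at(c0,0,-.057,.01),velocity=.05)
print(arm.line_to(at(g,0,-.057,.01),frame=quat(g[2]),velocity=.07,until_force=30))
arm.line_to(at(g,0,-.07,.01),velocity=.1); arm.line_to(at(g,0,-.11,.15),velocity=.25)
arm.movep(at(SC,-.05,-.15,.22),quat(SC[2]))
p=carton(g); print(p,arm.sense()["clock"])
B=T(p[0],CB[::2])-[*MAT[:2],0]; print("corners in mat",(T([0,0,-MAT[2]],B)[:,:2]).round(3).tolist())
c=viewer.capture("scene"); cv2.imwrite("pics/end.png",c["image"][:,:,::-1])
E
```

```text
False
False
False
(array([ 0.52532388,  0.28201353, -0.19883197]), np.float64(0.9628972843327331), 2) 24.5
corners in mat [[-0.081, -0.039], [-0.075, 0.051], [0.049, -0.047], [0.054, 0.043]]
```

View pics/end.png

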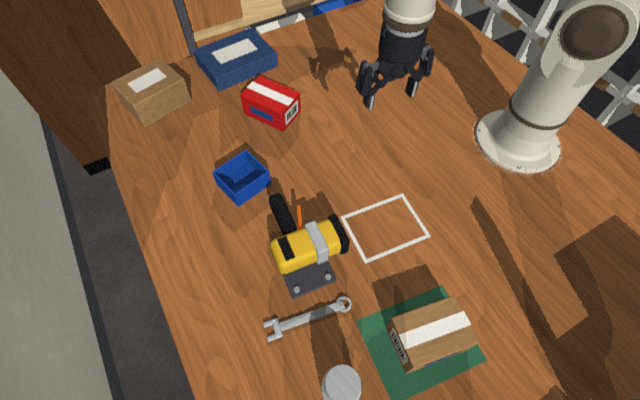

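The carton lies wholly on the mat, at about (435,335), with at least 19 mm to spare in both directions. The trigger is at rest, and the jar, bin, wrench and red box have not moved.

```bash
python3 -c "
from cell import arm
print(arm.job_done())"
```

```text
the job is handed in; nothing more can be done
None
```

The job is handed in: the carton was slid into the white outline, the trigger was squeezed and sprang back, and the carton now lies wholly on the green mat with at least 19 mm to spare; the clock read 24.5 s of the 64 s, and the judge's verdict was not shown.

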